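# Close the bench caliper on the brass sleeve

## Robot

A 6-joint arm with a two-finger parallel gripper is mounted at the origin on the work surface. World frame = base frame: x ahead of the robot, y to its left, z up, the work surface at z = 0. Lengths are in m, angles in rad, forces in N, time in s.
With the tool pointing down it reaches from about 0.375 to 0.925 m from the base axis. Payload 5.7 kg.
Tool frame: the origin (TCP) lies between the finger pads; the fingertips stand 8 mm ahead of it and the grasp point (between the pads) lies 11 mm behind it (r.nose_length is the distance from the TCP to the fingertips, in m); z points along the fingers, y is the line along which they close (so a half turn about z gives the same grasp; the last joint's range is limited). The gripper opens to 88 mm and grips with 3 to 60 N. Pads are 20 mm wide; open, the fingers measure 115 mm over their backs; the gripper's body (75 mm by 178 mm) begins 61 mm behind the grasp point.
Start: joints at [1.199, 0.359, 1.51, -0, 1.272, -0.115], TCP at [0.152, 0.58, 0.231] pointing down, gripper open.
Joint ranges: [-2.97, 2.97], [-1.01, 2.36], [0.21, 2.38], [-0.96, 4.11], [0.2, 2.71], [-2.98, 2.98]. Speed limits (rad/s): [2.39, 2.39, 3.14, 3.14, 3.14, 3.14].

## Interface

Orientations are given as a unit quaternion [x, y, z, w].
In Python, from cell import r, grab_frame gives the robot as it stands.
- The arm moves only by the tool jog_arm, never from a script. Its argument "plan" is a list of rows, each a list of 5 numbers: the closure, from 0 (fully open) to 1 (shut), then the shift along the world's x, y, z in mm, then the turn about the world's z in degrees. In form: [[grip, dx, dy, dz, twist], ...]. A call has 1 to 5 rows; each row is the pose to reach, as a shift and turn from the pose commanded when the call began; what a row does not reach only later rows make up. A row lasts 1/8 s, in which the tool goes at most 62.5 mm and 10.7 degrees, less where a joint would pass 70% of its speed; a pose out of reach is approached as far as the arm can. A call with a gripper value outside its range is refused whole. The fingers move at their own pace and stop on an object; the grip force is fixed at half the most. Time passes only in rows, so rows that repeat a pose let the fingers close. It gives the time, the measured TCP pose, the force, the opening and the grip force at its end, in the units of the state.
- r.get_obs(): the state, without advancing time (a new reading comes with each control period).
- grab_frame(name): name is "scene" or "top" or "wrist"; returns a dict with "pixels" (420x560x3 uint8, red, green, blue), "fx", "fy", "cx", "cy" (pixels), "R" (3x3) and "t" (3): a world point X has camera coordinates R X + t; the wrist camera has in their place "T_tool_cam" (4x4, takes a point from camera to tool coordinates, whose origin is the TCP and whose axes are the flange's). Camera axes: x right, y down, z forward; pixel columns grow to the right and rows downward; lengths in m; the calibration is good to about 2 mm. The wrist camera is an equidistant fisheye: a pixel r from the principal point sees the ray r / f radians off the axis. A picture is of the moment at which its call begins: read the wrist's pose just before it. There is no depth.
- r.finish_job(): hands the job in; it is judged then, once.
The state is a dict: "t": time; "joints": joint angles; "qvel": joint speeds; "joint_efforts": joint torques, N m; "eef_pos": TCP position; "orientation": TCP orientation; "contact_force": force on the tool from outside, world axes, zero at the start; "wrist_torque": the same for the moment, N m; "finger_gap": opening from 0.0 (shut) to 1.0 (fully open); "grasp_force": force on a finger pad.
Only numpy, scipy, OpenCV 4.12 (cv2) and the standard library are available. Lean on these libraries where they do the work, as an engineer would, in place of code of your own. Each camera call takes 0.05 s, during which the arm holds its last target. There are 200 camera calls.

## Task

Stand the brass sleeve upright on the bed of the bench caliper, midway across the open jaws, and let go of it. Then gently push the moving jaw along by its red grip until the sleeve is touched by both jaws, without squeezing it hard or tilting the moving jaw. Leave the steel sleeve where it stands.

Things in the scene. Friction and masses are not known exactly. Their poses are not given: they have to be found in the camera images.
- sleeve_center (a point): Brass tube standing upright and loose on a thin blue mat (220 mm square, 3 mm thick): outside 40 mm, bore 28 mm, 45 mm tall, about 0.24 kg. This point is its centre, 22.5 mm above its foot; z along the tube. Also on the mat, in varying places: a steel sleeve, a low black round mount (40 mm, 22 mm tall) and an aluminium block (36 x 36 x 30 mm).
- steel_sleeve: Grey steel tube, same size as the brass one (40 mm across, 45 mm tall), standing loose on the same mat; leave it alone. Origin at the centre of its underside.
- caliper: Bench caliper fixed to the table: dark steel bed 80 (x) by 270 (y) by 16 mm high; samples stand on its flat top between the jaws. Origin at the centre of the bed's underside, z up, y the sliding direction. Its fixed jaw, near the +y end, is 60 mm wide (x), 61 mm high above the table; its measuring face is the plane y = 95 mm, looking to -y.
- moving_jaw: Sliding jaw, 60 mm wide, top 50 mm above table. Origin: on its face (looks to +y), 22 mm up; axes as the caliper's. Starts 100-130 mm from the fixed face; slides along y at 2 N, stays put. Red grip tab 24 (x) by 14 mm (y), centred 50 mm behind the face, top 80 mm above table; saddle under it 84 mm wide, top 19 mm up. Sprung: rocks about x through its origin, 1 Nm/rad: hard high pushes tilt it.
Not all that is in view belongs to the job. Of the things like the part that bears sleeve_center, leave any that is green; of the rest the larger one is meant.

How it is judged:
By the outcome, as a careful person would: the job done as asked, in the order asked, and still so for the second after the job is handed in, with the robot touching nothing.
It also fails if it takes over 48 s, if anything falls off the work surface, if the arm or the gripper's body presses on something with over 40 N, if the wrist force passes 120 N, or if a joint passes its speed limit or range.

## Working session

There is one attempt and no reset: what is moved stays moved. The work goes in short steps, Python scripts to look and compute and a tool call to move; the robot and the scene stay as the last step left them, time stands still between calls to the robot, and variables do not carry over. Pictures are saved under pics/ and viewed, at most 10 in all, crops included, and the job is handed in when it is done.

Besides the shell and the picture viewer there is one more tool, called after "Call:" as name(argument=value, ...) on one line, values as JSON. jog_arm: Moves the arm, as the interface text tells. Its arguments: {"type":"object","properties":{"plan":{"type":"array","items":{"type":"array","items":{"type":"number"}}}},"required":["plan"]}

```bash
ls; mkdir -p pics
python3 - <<'E'
from cell import r, grab_frame
import cv2,pickle
o=r.get_obs();print({k:o[k] for k in("t","eef_pos","orientation","finger_gap","contact_force")})
F={n:grab_frame(n) for n in("scene","top","wrist")}
pickle.dump((o,F),open("f0.pkl","wb"))
for n,f in F.items():
    cv2.imwrite(f"pics/{n}0.png",f["pixels"][:,:,::-1]); print(n,{k:v for k,v in f.items() if k!="pixels"})
E
```

```text
pics
{'t': 0.0, 'eef_pos': array([0.15214366, 0.57966892, 0.22981373]), 'orientation': array([ 1.28055622e-01,  9.91766549e-01, -9.05294077e-04, -2.24458322e-04]), 'finger_gap': 0.9971638156870316, 'contact_force': array([ 0.46458957, -0.22449737, -0.02101009])}
scene {'fx': 491.5599320076669, 'fy': 491.5599320076669, 'cx': 280.96875124890624, 'cy': 207.70153846467142, 'R': array([[ 0.88583486,  0.46394988, -0.00686444],
       [ 0.32237923, -0.62603478, -0.71003668],
       [-0.33371881,  0.62676229, -0.70413123]]), 't': array([-0.40780695, -0.19645191,  1.2521351 ])}
top {'fx': 401.1431524920256, 'fy': 401.1431524920256, 'cx': 277.80433108031286, 'cy': 210.17347264284322, 'R': array([[-0.02557765, -0.99960629,  0.01153467],
       [-0.99098309,  0.02383556, -0.13184983],
       [ 0.13152298, -0.01480308, -0.99120259]]), 't': array([-0.09161619,  0.52336084,  0.73497215])}
wrist {'fx': 325.19226210127806, 'fy': 325.19226210127806, 'cx': 283.4997478241484, 'cy': 211.14605535674195, 'T_tool_cam': array([[ 7.79859648e-05, -9.58286065e-01, -2.85810798e-01,
         7.73629646e-02],
       [ 9.99999710e-01,  2.91073093e-04, -7.03071219e-04,
         1.49684242e-03],
       [ 7.56935184e-04, -2.85810661e-01,  9.58285810e-01,
        -1.52960345e-01],
       [ 0.00000000e+00,  0.00000000e+00,  0.00000000e+00,
         1.00000000e+00]])}
```

View pics/scene0.png

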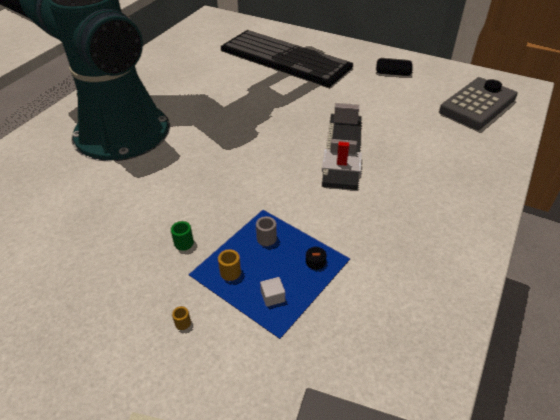

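View pics/top0.png

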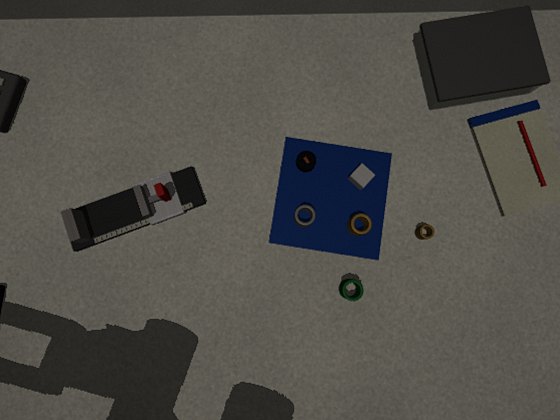

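View pics/wrist0.png

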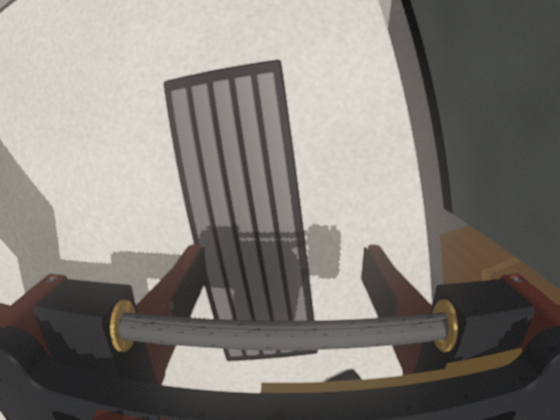

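The scene view shows brass tubes at (230,265), large and on the mat, and at (181,318), small. A green tube is at (182,236), the steel one at (266,231), and the caliper's red grip at (343,153). In the top view these are large brass (360,224), small brass (425,231), green (351,288), steel (305,215) and red grip (163,191). The wrist sees only the keyboard. The large brass tube on the mat fits the description: it is not green and is the larger of the rest. I'll confirm it in an enlarged crop.

Run:
```python
import pickle,cv2,numpy as np
o,F=pickle.load(open("f0.pkl","rb"))
def c(n,x,y,w,h): return cv2.resize(F[n]["pixels"][y:y+h,x:x+w,::-1],(400,300),interpolation=cv2.INTER_CUBIC)
a=c("scene",160,210,133,100);b=c("top",320,190,120,90);d=c("scene",280,90,133,100);e=c("top",55,140,160,120)
cv2.imwrite("pics/crop.png",np.clip(np.vstack([np.hstack([a,b]),np.hstack([d,e])])*1.6,0,255).astype(np.uint8))
```

```text
(no output)
```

View pics/crop.png

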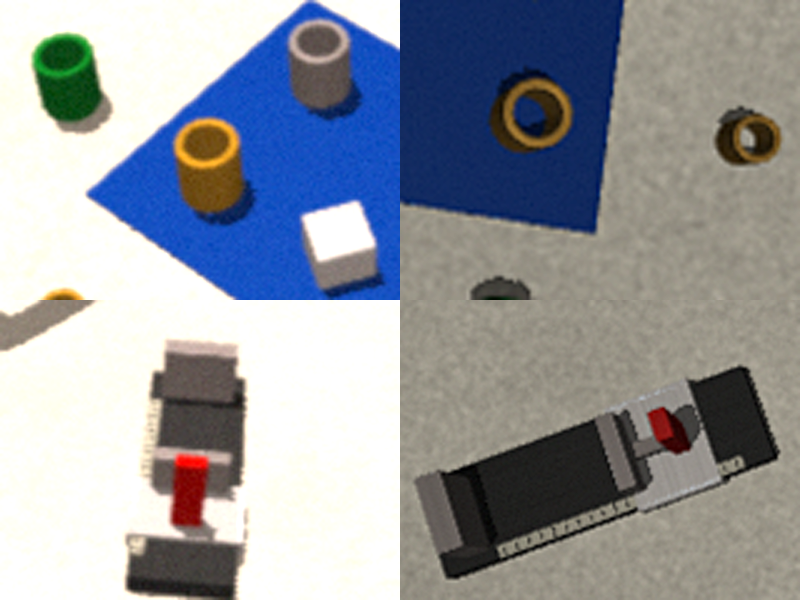

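The crop confirms it: the large brass tube stands on the blue mat at crop (209,165) / (536,113), and the clearly smaller brass one is off the mat at (750,138). The caliper landmarks are clear in the lower row.

```bash
cat > h.py <<'E'
import numpy as np,cv2
from scipy.spatial.transform import Rotation as Rot
def ray(f,u,v,o=None):
    "world origin and direction of pixel"
    x,y=(u-f["cx"])/f["fx"],(v-f["cy"])/f["fy"]
    if "R" in f: return -f["R"].T@f["t"], f["R"].T@np.array([x,y,1.])
    th=np.hypot(x,y); d=np.array([x,y,0])*(np.sin(th)/max(th,1e-9)); d[2]=np.cos(th)
    W=np.eye(4); W[:3,:3]=Rot.from_quat(o["orientation"]).as_matrix(); W[:3,3]=o["eef_pos"]
    T=W@f["T_tool_cam"]; return T[:3,3],T[:3,:3]@d
def plane(f,u,v,z,o=None):
    c,d=ray(f,u,v,o); return c+d*(z-c[2])/d[2]
def tri(*rays):
    A=b=0
    for c,d in rays:
        d=d/np.linalg.norm(d);P=np.eye(3)-np.outer(d,d);A=A+P;b=b+P@c
    x=np.linalg.solve(A,b); return x,[round(1e3*np.linalg.norm(np.cross(x-c,d/np.linalg.norm(d))),1) for c,d in rays]
E
python3 - <<'E'
import pickle; from h import *
np.set_printoptions(precision=4,suppress=True)
o,F=pickle.load(open("f0.pkl","rb")); T,S=F["top"],F["scene"]
t=lambda u,v:(55+(u-400)*.4,140+(v-300)*.4)
s=lambda u,v:(280+u/3,90+(v-300)/3)
print("rim",tri(ray(T,360.8,223.9),ray(S,229.2,258.6)))
print("steel rim plane",plane(T,305,215,.048), "steel scene",plane(S,160+319/3,210+43/3,.048),"green",plane(T,351,288,.045))
P=lambda n,u,v,z:print(n,plane(T,*t(u,v),z))
P("bed end hi",742,368,.016);P("bed end lo",777,460,.016)
a=plane(T,*t(445,473),.061);b=plane(T,*t(470,548),.061);print("fixed face",a,b,(a+b)/2,np.degrees(np.arctan2(*(a-b)[[1,0]])))
a=plane(T,*t(597,420),.05);b=plane(T,*t(615,492),.05);print("mov face",a,b,(a+b)/2)
P("fix outer a",417,478,.061);P("fix outer b",442,553,.061)
# red grip
for n,f in F.items():
    if n=="wrist":continue
    p=f["pixels"].astype(int);m=((p[...,0]>110 if n=="scene" else p[...,0]>90)&(p[...,1]<60)&(p[...,2]<60)).astype(np.uint8)
    k,l,st,c=cv2.connectedComponentsWithStats(m)
    print(n,[(st[i].tolist(),c[i].round(1).tolist()) for i in range(1,k) if st[i][4]>20])
P("red top a",650,411,.08)
# line fit to bed edges: dark pixels at z=.016 in top
E
```

```text
rim (array([ 0.4902, -0.2603,  0.045 ]), [np.float64(0.6), np.float64(0.6)])
steel rim plane [ 0.5088 -0.1554  0.048 ] steel scene [ 0.5108 -0.1565  0.048 ] green [ 0.3711 -0.2362  0.045 ]
bed end hi [0.6139 0.0642 0.016 ]
bed end lo [0.5391 0.0365 0.016 ]
fixed face [0.5284 0.2735 0.061 ] [0.4726 0.253  0.061 ] [0.5005 0.2632 0.061 ] 20.115932251560775
mov face [0.5677 0.1665 0.05  ] [0.5126 0.1519 0.05  ] [0.5402 0.1592 0.05  ]
fix outer a [0.5252 0.2938 0.061 ]
fix outer b [0.4694 0.2732 0.061 ]
scene [([338, 142, 11, 4, 41], [343.1, 143.5])]
top []
red top a [0.5676 0.1179 0.08  ]
```

Call:
jog_arm(plan=[[0, 392, -435, 30, -55], [0, 392, -435, 30, -55], [0, 392, -435, 30, -55], [0, 392, -435, 30, -55], [0, 392, -435, 30, -55]])

```text
t: 0.78
eef_pos: [0.3623, 0.3468, 0.2467]
orientation: [0.565, 0.825, 0.0, -0.0]
contact_force: [0.1, 0.9, 0.6]
finger_gap: 1.003
grasp_force: 0.0
```

Call:
jog_arm(plan=[[0, 175, -195, 10, -1], [0, 175, -195, 10, -1], [0, 175, -195, 10, -1], [0, 175, -195, 10, -1], [0, 175, -195, 10, -1]])

```text
t: 1.4
eef_pos: [0.5387, 0.1505, 0.2565]
orientation: [0.571, 0.821, -0.0, 0.001]
contact_force: [-0.8, -0.6, -0.2]
finger_gap: 1.001
grasp_force: 0.0
```

Run:
```python
from cell import r, grab_frame
import cv2,pickle
o=r.get_obs();print(o["t"],o["eef_pos"],o["orientation"],o["qvel"].max(),o["joints"])
f=grab_frame("wrist");pickle.dump((o,f),open("w1.pkl","wb"))
cv2.imwrite("pics/w1.png",cv2.resize(f["pixels"][:,:,::-1],(800,600),interpolation=cv2.INTER_CUBIC))
```

```text
1.4 [0.53874634 0.15051643 0.25649751] [ 5.71161838e-01  8.20837280e-01 -3.20991206e-05  5.59780338e-04] 0.05343739709753701 [ 1.49498595e-01  2.77256409e-01  1.56516709e+00 -8.47072171e-04
  1.29839987e+00 -2.05228751e-01]
```

View pics/w1.png

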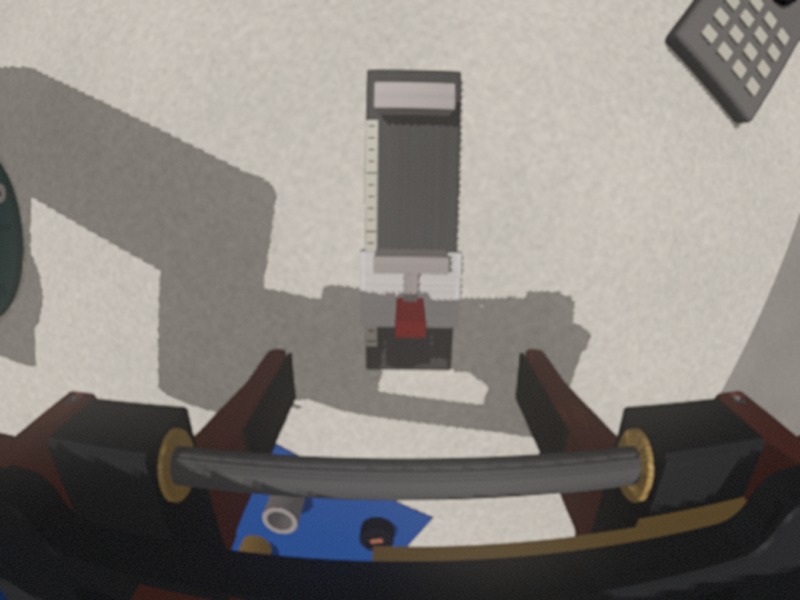

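The wrist picture shows the caliper whole. The fixed-jaw top band is at rows 82–108, with its face edge near (415,109). The moving-jaw top band is at rows 254–272, with its face edge near (412,255). The red grip is at (411,318).

Run:
```python
import pickle; from h import *
np.set_printoptions(precision=4,suppress=True)
o,f=pickle.load(open("w1.pkl","rb")); o0,F=pickle.load(open("f0.pkl","rb"))
g=cv2.cvtColor(f["pixels"],cv2.COLOR_RGB2GRAY).astype(float)
k=1.4286
for n,c0,c1,r0,r1 in(("fix",270,310,70,84),("mov",268,308,170,184)):
    b=g[r0:r1,c0:c1].mean(1);print(n,r0,b.round())
for n,r0,r1 in(("fixband",60,73),("movband",180,187),("bed",100,160),):
    b=g[r0:r1,250:330].mean(0);print(n,b.round().astype(int).tolist())
p=f["pixels"].astype(int);m=(p[...,0]>2*p[...,1])&(p[...,0]>60);m[:200]=0;m[240:]=0;m[:,:270]=0;m[:,310:]=0
ys,xs=np.nonzero(m);print("red",xs.min(),xs.max(),ys.min(),ys.max());print(p[205:240,288].tolist())
```

```text
fix 70 [171. 172. 171. 170. 162. 136. 100.  84.  82.  81.  73.  64.  61.  61.]
mov 170 [ 90.  90.  89.  91.  96. 102. 104. 103. 106. 123. 144. 153. 155. 154.]
fixband [191, 191, 191, 191, 191, 181, 142, 98, 89, 91, 95, 120, 155, 174, 178, 176, 176, 176, 176, 175, 175, 176, 175, 175, 175, 174, 174, 174, 174, 174, 174, 173, 173, 173, 173, 172, 172, 172, 172, 172, 172, 171, 171, 171, 171, 170, 170, 170, 170, 170, 169, 169, 168, 168, 168, 168, 168, 167, 167, 167, 167, 166, 166, 166, 166, 166, 167, 158, 131, 95, 79, 80, 109, 156, 186, 194, 195, 195, 195, 194]
movband [189, 189, 191, 195, 196, 193, 191, 190, 191, 190, 185, 170, 158, 154, 153, 154, 153, 153, 153, 153, 154, 153, 153, 153, 152, 153, 153, 153, 153, 153, 153, 153, 153, 153, 152, 152, 152, 152, 152, 152, 152, 152, 151, 152, 151, 151, 151, 151, 151, 151, 151, 151, 151, 150, 150, 150, 150, 150, 150, 150, 150, 149, 149, 140, 126, 136, 165, 182, 188, 191, 195, 192, 178, 167, 175, 189, 193, 192, 191, 189]
bed [194, 194, 194, 193, 188, 180, 182, 183, 180, 178, 179, 181, 181, 165, 132, 100, 90, 91, 91, 91, 91, 91, 91, 91, 90, 90, 90, 90, 89, 88, 88, 88, 89, 89, 88, 88, 87, 88, 88, 88, 87, 87, 88, 88, 87, 88, 88, 87, 87, 87, 88, 87, 87, 87, 87, 88, 88, 87, 86, 86, 85, 86, 86, 86, 87, 87, 87, 87, 86, 85, 98, 132, 169, 187, 192, 192, 193, 193, 193, 192]
red 277 296 210 235
[[135, 127, 124], [111, 105, 102], [99, 93, 89], [100, 95, 92], [100, 94, 91], [101, 85, 83], [104, 71, 68], [104, 57, 54], [105, 55, 52], [104, 55, 52], [103, 54, 50], [103, 54, 49], [103, 52, 50], [101, 50, 47], [104, 53, 51], [104, 54, 51], [105, 54, 51], [103, 50, 48], [104, 53, 50], [106, 53, 49], [112, 56, 52], [114, 54, 52], [114, 54, 51], [114, 53, 51], [113, 52, 49], [114, 55, 51], [113, 53, 50], [115, 56, 53], [114, 52, 50], [113, 55, 51], [104, 54, 51], [89, 58, 55], [69, 61, 57], [62, 60, 57], [63, 60, 58]]
```

Run:
```python
import pickle; from h import *
np.set_printoptions(precision=4,suppress=True)
o,f=pickle.load(open("w1.pkl","rb")); o0,F=pickle.load(open("f0.pkl","rb"))
W=lambda u,v,z:plane(f,u,v,z,o)
a,b=W(261.7,75.4,.061),W(318.3,75.4,.061);fx=(a+b)/2
print("fix",a,b,fx,np.linalg.norm(a-b))
c,d=W(261.3,179.3,.05),W(313.5,179.3,.05);mv=(c+d)/2
print("mov",c,d,mv,np.linalg.norm(c-d))
v=fx-mv;v[2]=0;print("gap",np.linalg.norm(v),"yaw",np.degrees(np.arctan2(v[1],v[0]))-90,"xdir",np.degrees(np.arctan2(*(b-a)[[1,0]])),"mid",(fx+mv)/2)
g=(W(277,230,.08)+W(296.5,230,.08))/2;print("grip top",g,W(287,224.5,.08),W(287,235.5,.08))
# heights by wrist/top triangulation
T=F["top"];t=lambda u,v:(55+(u-400)*.4,140+(v-300)*.4)
print(tri(ray(f,290.2,75.4,o),ray(T,*t(457.5,510.5))),tri(ray(f,287.4,179.3,o),ray(T,*t(606,456))))
# bed edges at z=.016 mid
e=[W(255,130,.016),W(320.7,130,.016)];print("bed",e,np.linalg.norm(e[0]-e[1]),(e[0]+e[1])/2)
```

```text
fix [0.476  0.2591 0.061 ] [0.5317 0.2801 0.061 ] [0.5039 0.2696 0.061 ] 0.05953045396445591
mov [0.5139 0.1508 0.05  ] [0.5691 0.1713 0.05  ] [0.5415 0.161  0.05  ] 0.05882205829087614
gap 0.11487736214878685 yaw 19.119112182951028 xdir 20.664832048620685 mid [0.5227 0.2153 0.0555]
grip top [0.5579 0.1141 0.08  ] [0.5559 0.1201 0.08  ] [0.5604 0.1083 0.08  ]
(array([0.503 , 0.2719, 0.0425]), [np.float64(0.7), np.float64(0.7)]) (array([0.5412, 0.1604, 0.0462]), [np.float64(0.6), np.float64(0.6)])
bed [array([0.4865, 0.1983, 0.016 ]), array([0.5605, 0.2259, 0.016 ])] 0.07899459043124131 [0.5235 0.2121 0.016 ]
```

Call:
jog_arm(plan=[[0, -49, -411, -60, 0], [0, -49, -411, -60, 0], [0, -49, -411, -90, 0], [0, -49, -411, -106, 0], [0, -49, -411, -106, 0]])

```text
t: 2.08
eef_pos: [0.4996, -0.1477, 0.1853]
orientation: [0.569, 0.822, 0.0, -0.0]
contact_force: [0.9, -0.2, 0.4]
finger_gap: 1.002
grasp_force: 0.0
```

Call:
jog_arm(plan=[[0, -10, -104, -30, 0], [0, -10, -104, -30, 0], [0, -10, -104, -30, 0], [0, -10, -104, -30, 0]])

```text
t: 2.58
eef_pos: [0.4902, -0.2501, 0.1556]
orientation: [0.569, 0.822, 0.0, -0.001]
contact_force: [0.6, -0.3, -0.9]
finger_gap: 1.003
grasp_force: 0.0
```

```bash
cat > look.py <<'E'
from cell import r, grab_frame
import cv2,pickle,sys
from h import *
np.set_printoptions(precision=4,suppress=True)
o=r.get_obs();print(o["t"],o["eef_pos"],o["orientation"],o["contact_force"],abs(o["qvel"]).max())
f=grab_frame("wrist");n=sys.argv[1];pickle.dump((o,f),open(n+".pkl","wb"))
cv2.imwrite(f"pics/{n}.png",cv2.resize(f["pixels"][:,:,::-1],(800,600),interpolation=cv2.INTER_CUBIC))
hsv=cv2.cvtColor(f["pixels"],cv2.COLOR_RGB2HSV)
m=cv2.inRange(hsv,(12,130,50),(28,255,255))
k,l,st,c=cv2.connectedComponentsWithStats(m)
for i in range(1,k):
    if st[i][4]>300:
        (x,y),R=cv2.minEnclosingCircle(np.argwhere(l==i)[:,::-1].astype(np.float32));print(st[i],c[i].round(1),x,y,R)
E
python3 look.py w2
```

```text
2.575 [ 0.4902 -0.2501  0.1556] [ 0.5693  0.8221  0.0003 -0.0008] [ 0.6182 -0.2689 -0.8966] 0.01866572412743744
[447 349  76  28 527] [484.9 362.4] 484.68548583984375 362.1048278808594 39.22892379760742
```

View pics/w2.png

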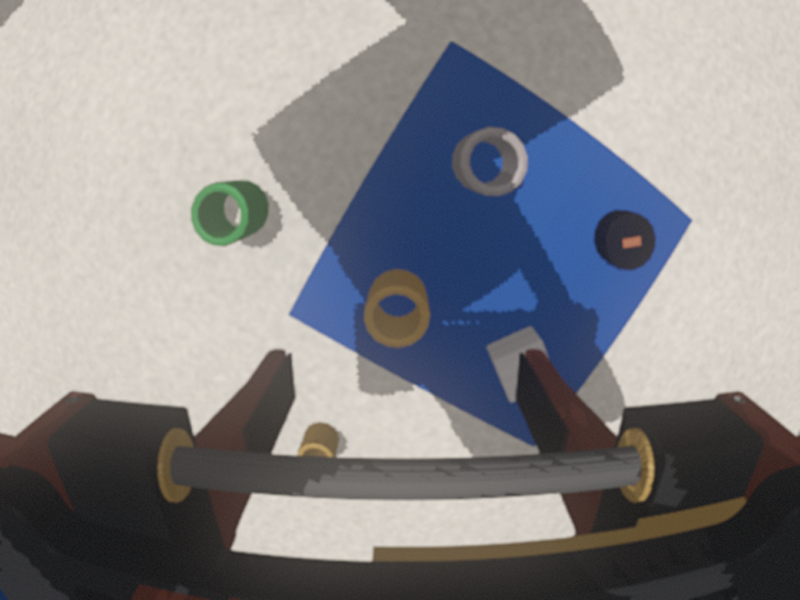

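The wrist view shows the brass rim centred at (397,315), the aluminium block at (520,365), the steel sleeve at (490,160), green at (228,213) and the small brass tube at (320,440). The block is close to the right finger, so I'll half-close before descending.

Run:
```python
import pickle; from h import *
np.set_printoptions(precision=4,suppress=True)
o,f=pickle.load(open("w2.pkl","rb")); o0,F=pickle.load(open("f0.pkl","rb"))
r1=ray(f,397/1.4286,315/1.4286,o)
print(tri(r1,ray(F["top"],360.8,223.9)),tri(r1,ray(F["scene"],229.2,258.6)),plane(f,397/1.4286,315/1.4286,.048,o))
# rim width check
print(plane(f,365.5/1.4286,313/1.4286,.048,o)-plane(f,429.5/1.4286,313/1.4286,.048,o))
print("steel",plane(f,487/1.4286,162/1.4286,.048,o))
R=Rot.from_quat(o["orientation"]).as_matrix();print(R[:,1],R[:,2])
```

```text
(array([ 0.4921, -0.2659,  0.0215]), [np.float64(0.2), np.float64(0.2)]) (array([ 0.49  , -0.259 ,  0.0436]), [np.float64(0.1), np.float64(0.1)]) [ 0.4897 -0.2576  0.048 ]
[-0.0354 -0.0133  0.    ]
steel [ 0.5055 -0.156   0.048 ]
[ 0.9361  0.3518 -0.0003] [-0.0009  0.0014 -1.    ]
```

Call:
jog_arm(plan=[[0.3, 0, -9, -20, 0], [0.3, 0, -9, -60, 0], [0.3, 0, -9, -85, 0], [0.3, 0, -9, -85, 0], [0.3, 0, -9, -85, 0]])

```text
t: 3.25
eef_pos: [0.4913, -0.2602, 0.0719]
orientation: [0.569, 0.822, 0.0, 0.001]
contact_force: [-0.4, -0.1, 0.4]
finger_gap: 0.702
grasp_force: 0.0
```

Call:
jog_arm(plan=[[0.3, -1, 1, -25, 0], [0.3, -1, 1, -45, 0], [0.3, -1, 1, -51, 0], [0.3, -1, 1, -51, 0]])

```text
t: 3.75
eef_pos: [0.4899, -0.26, 0.0205]
orientation: [0.569, 0.822, -0.0, 0.0]
contact_force: [-0.5, -0.4, 0.3]
finger_gap: 0.698
grasp_force: 0.0
```

Call:
jog_arm(plan=[[0.7, 0, 0, 0, 0], [0.7, 0, 0, 0, 0], [0.7, 0, 0, 0, 0], [0.7, 0, 0, 0, 0]])

```text
t: 4.25
eef_pos: [0.4895, -0.2602, 0.0204]
orientation: [0.569, 0.822, -0.0, 0.0]
contact_force: [-1.7, -0.5, 6.6]
finger_gap: 0.45
grasp_force: 30.0
```

Call:
jog_arm(plan=[[0.7, 0, 0, 15, 0], [0.7, 0, 0, 60, 0], [0.7, 0, 0, 110, 0], [0.7, 5, 40, 120, 0], [0.7, 10, 100, 120, 0]])

```text
t: 4.88
eef_pos: [0.5011, -0.1606, 0.1421]
orientation: [0.571, 0.821, 0.0, 0.002]
contact_force: [0.8, 0.8, -3.1]
finger_gap: 0.45
grasp_force: 30.0
```

Call:
jog_arm(plan=[[0.7, 7, 60, 3, 0], [0.7, 14, 120, 3, 0], [0.7, 18, 180, 3, 0], [0.7, 22, 240, 3, 0], [0.7, 25, 300, 3, 0]])

```text
t: 5.5
eef_pos: [0.5242, 0.1422, 0.1435]
orientation: [0.569, 0.822, 0.0, 0.0]
contact_force: [1.2, 0.2, -2.5]
finger_gap: 0.456
grasp_force: 30.0
```

Call:
jog_arm(plan=[[0.7, -2, 50, 0, 0], [0.7, -2, 72, 0, 0], [0.7, -2, 72, -40, 0], [0.7, -2, 72, -80, 0], [0.7, -2, 72, -80, 0]])

```text
t: 6.12
eef_pos: [0.5194, 0.2115, 0.0607]
orientation: [0.569, 0.822, -0.003, -0.002]
contact_force: [0.5, -0.8, -1.6]
finger_gap: 0.452
grasp_force: 30.0
```

```bash
python3 look.py w3
```

```text
6.125 [0.5194 0.2115 0.0607] [ 0.5694  0.8221 -0.0025 -0.0022] [ 0.5112 -0.8151 -1.6184] 0.0462473195985531
[ 241  226   86   93 3743] [284.8 282.1] 284.173095703125 276.15362548828125 50.25400924682617
```

View pics/w3.png

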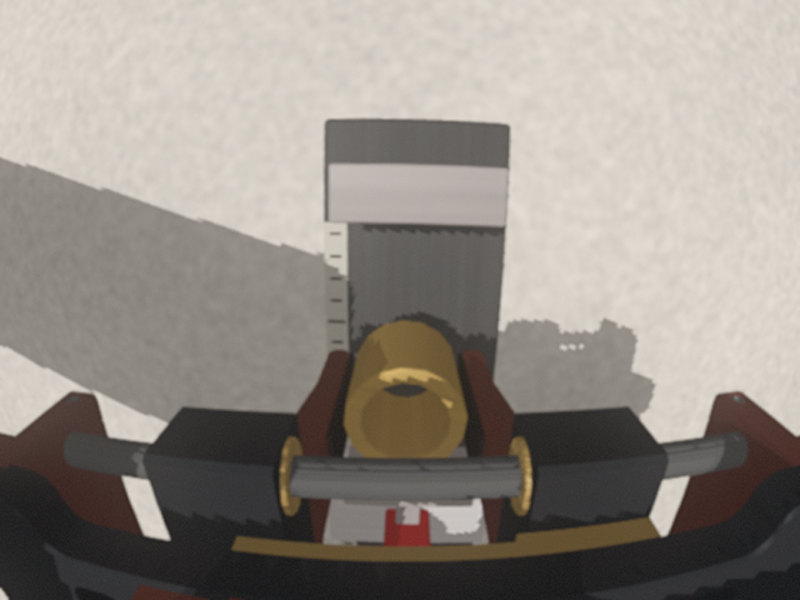

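The picture shows the gripped sleeve upright, with its rim centre near (405,415), over the bed between the fingers. The fixed-jaw face edge runs (330,221)–(505,227).

Run:
```python
import pickle; from h import *
np.set_printoptions(precision=4,suppress=True)
o,f=pickle.load(open("w3.pkl","rb"));k=1.4286
W=lambda u,v,z:plane(f,u/k,v/k,z,o)
s=(W(344,412,.088)+W(467,412,.088))/2;print("sleeve",s,W(405,415,.088),np.linalg.norm(W(344,412,.088)-W(467,412,.088)))
a,b=W(330,221,.061),W(505,227,.061);F=(a+b)/2;print("fix",a,b,F,np.linalg.norm(a-b),np.degrees(np.arctan2(*(b-a)[[1,0]])))
c,d=W(327,155,.016),W(509,155,.016);print("bed",c,d,np.linalg.norm(c-d),(c+d)/2)
th=np.radians(20.4);X=np.array([np.cos(th),np.sin(th),0]);Y=np.array([-np.sin(th),np.cos(th),0])
for n,q in(("sleeve",s),("bedmid",(c+d)/2),("tcp",o["eef_pos"]),("fix1",np.array([.5039,.2696,0])),("mov1",np.array([.5415,.161,0])),("bed1",np.array([.5235,.2121,0]))):print(n,(q-F)@X*1e3,(q-F)@Y*1e3)
```

```text
sleeve [0.5194 0.2174 0.088 ] [0.5196 0.2166 0.088 ] 0.038403436216335095
fix [0.4762 0.2608 0.061 ] [0.5315 0.2796 0.061 ] [0.5038 0.2702 0.061 ] 0.05842025301470797 18.828554234796943
bed [0.4601 0.2797 0.016 ] [0.5322 0.3072 0.016 ] 0.0771827174747983 [0.4962 0.2935 0.016 ]
sleeve -3.7516350098470133 -54.94430883406627
bedmid 0.9392334098420094 24.44499356049769
tcp -5.8091303037024185 -60.47394863195046
fix1 -0.12534092260137356 -0.6142290027299584
mov1 -2.738462456855415 -115.50936204084961
bed1 -1.7975066495647174 -61.33995552602127
```

Call:
jog_arm(plan=[[0.7, 0, 0, 0, 0], [0.7, 0, 0, -10, 0], [0.7, 0, 0, -15, 0]])

```text
t: 6.55
eef_pos: [0.5226, 0.2121, 0.0479]
orientation: [0.57, 0.822, 0.0, 0.0]
contact_force: [-0.0, -0.7, -2.5]
finger_gap: 0.451
grasp_force: 30.0
```

Call:
jog_arm(plan=[[0.7, 0, 0, -6, 0], [0.7, 0, 0, -10, 0], [0.7, 0, 0, -12, 0], [0.7, 0, 0, -13, 0], [0.7, 0, 0, -13, 0]])

```text
t: 7.18
eef_pos: [0.5224, 0.2121, 0.0348]
orientation: [0.569, 0.822, -0.0, -0.0]
contact_force: [0.5, 0.1, -2.4]
finger_gap: 0.45
grasp_force: 30.0
```

Call:
jog_arm(plan=[[0.7, 0, 0, -0.5, 0], [0.7, 0, 0, -1, 0], [0.7, 0, 0, -1, 0]])

```text
t: 7.55
eef_pos: [0.5224, 0.2121, 0.0338]
orientation: [0.569, 0.822, -0.0, -0.0]
contact_force: [-0.3, -0.1, -2.0]
finger_gap: 0.456
grasp_force: 30.0
```

Call:
jog_arm(plan=[[0.7, 0, 0, -0.5, 0], [0.7, 0, 0, -1, 0], [0.7, 0, 0, -1, 0]])

```text
t: 7.92
eef_pos: [0.5225, 0.2121, 0.0334]
orientation: [0.569, 0.822, 0.0, 0.0]
contact_force: [-0.6, -1.8, 5.1]
finger_gap: 0.453
grasp_force: 30.0
```

Call:
jog_arm(plan=[[0.3, 0, 0, 0, 0], [0.3, 0, 0, 0, 0], [0.3, 0, 0, 0, 0]])

```text
t: 8.3
eef_pos: [0.5225, 0.2121, 0.0327]
orientation: [0.569, 0.822, 0.0, -0.0]
contact_force: [0.5, -0.8, -0.1]
finger_gap: 0.695
grasp_force: 0.0
```

Call:
jog_arm(plan=[[0.3, 0, 0, 20, 0], [0.3, 0, 0, 60, 0], [0.3, 0, 0, 100, 0], [0.3, 0, 0, 100, 0], [0.3, 0, 0, 100, 0]])

```text
t: 8.93
eef_pos: [0.5219, 0.2119, 0.1322]
orientation: [0.57, 0.822, -0.0, -0.0]
contact_force: [-0.1, -0.4, -0.8]
finger_gap: 0.7
grasp_force: 0.0
```

Call:
jog_arm(plan=[[1, 24, -65, 10, 0], [1, 48, -125, 10, 0], [1, 48, -131, 10, 0], [1, 48, -131, 10, 0], [1, 48, -131, 10, 0]])

```text
t: 9.55
eef_pos: [0.5691, 0.0823, 0.1418]
orientation: [0.569, 0.822, -0.0, -0.001]
contact_force: [-0.1, 0.0, -0.8]
finger_gap: 0.17
grasp_force: 0.0
```

```bash
python3 look.py w4
```

```text
9.55 [0.5691 0.0823 0.1418] [ 0.5692  0.8222 -0.0005 -0.0011] [-0.061   0.0202 -0.7991] 0.013117413746659907
```

View pics/w4.png

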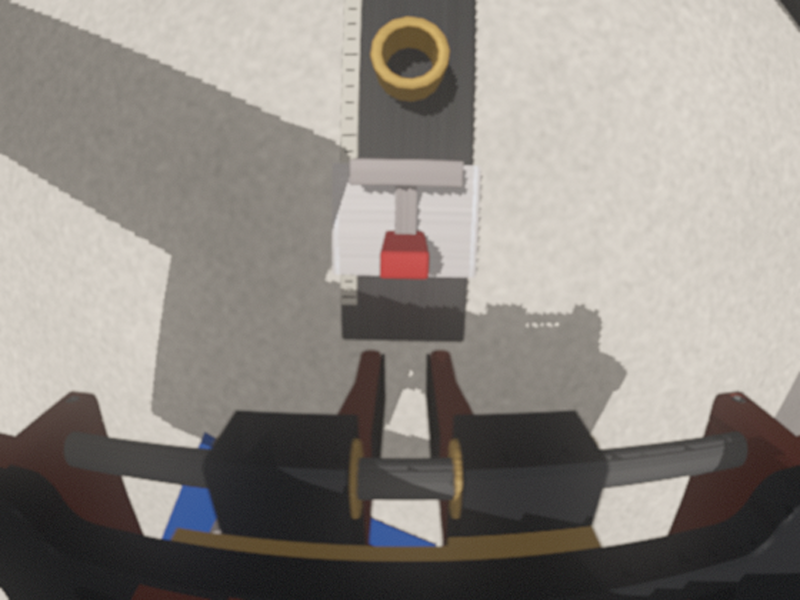

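The sleeve stands free on the bed with its rim at (411,52). The moving-jaw top band is at rows 160–187, and the top of the red grip spans (381–428, 250–277).

Run:
```python
import pickle; from h import *
np.set_printoptions(precision=4,suppress=True)
o,f=pickle.load(open("w4.pkl","rb"));k=1.4286
W=lambda u,v,z:plane(f,u/k,v/k,z,o)
th=np.radians(19.6);X=np.array([np.cos(th),np.sin(th),0]);Y=np.array([-np.sin(th),np.cos(th),0])
m=(W(350,160,.05)+W(463,163,.05))/2
for n,q in(("mov",m),("sleeve",W(411,52,.061)),("griprear",(W(381,277,.08)+W(428,277,.08))/2),("gripfront",(W(383,250,.08)+W(428,250,.08))/2),("bedend",(W(342,339,.016)+W(465,340,.016))/2),("bedtop",(W(360,120,.016)+W(475,120,.016))/2),("bedL",W(341,120,.016)),("bedR",W(475.5,120,.016)),("tcp",o["eef_pos"]),("fix",np.array([.5039,.2699,.061]))):print(n,q,(q-m)@X*1e3,(q-m)@Y*1e3)
```

```text
mov [0.5423 0.1602 0.05  ] 0.0 0.0
sleeve [0.5247 0.2132 0.061 ] 1.21686190294348 55.8854092827114
griprear [0.5608 0.1082 0.08  ] 0.013973953730735195 -55.12203198201888
gripfront [0.5566 0.1206 0.08  ] 0.2568687807839031 -42.06386899811546
bedend [0.58   0.0547 0.016 ] 0.12801740064973244 -111.95403876063918
bedtop [0.5394 0.1865 0.016 ] 6.129173715772502 25.76677810004297
bedL [0.4969 0.1706 0.016 ] -39.20328225809298 25.082381216327907
bedR [0.5714 0.1988 0.016 ] 40.425786525664975 26.61641623409453
tcp [0.5691 0.0823 0.1418] -0.8646944343727704 -82.33017582274653
fix [0.5039 0.2699 0.061 ] 0.6595182630698868 116.25632754425736
```

Call:
jog_arm(plan=[[1, 0, 0, -50, 0], [1, 0, 0, -90, 0], [1, 0, 0, -105, 0], [1, 0, 0, -107, 0], [1, 0, 0, -107, 0]])

```text
t: 10.22
eef_pos: [0.5714, 0.0815, 0.0369]
orientation: [0.569, 0.822, 0.001, 0.001]
contact_force: [-0.2, 0.3, 0.5]
finger_gap: -0.0
grasp_force: 0.0
```

Call:
jog_arm(plan=[[1, -1, 2.8, -1, 0], [1, -2, 5.7, -2, 0], [1, -2.7, 7.5, -3, 0], [1, -3.4, 9.4, -3, 0], [1, -3.4, 9.4, -3, 0]])

```text
t: 10.85
eef_pos: [0.5669, 0.0906, 0.0327]
orientation: [0.569, 0.822, -0.0, -0.0]
contact_force: [0.1, -0.3, 0.9]
finger_gap: 0.006
grasp_force: 0.0
```

Call:
jog_arm(plan=[[1, -0.7, 1.9, 0, 0], [1, -1.3, 3.8, 0, 0], [1, -2, 5.7, 0, 0], [1, -2.7, 7.5, 0, 0], [1, -3.4, 9.4, 0, 0]])

```text
t: 11.48
eef_pos: [0.564, 0.0998, 0.0329]
orientation: [0.57, 0.822, 0.0, 0.0]
contact_force: [1.2, -1.7, 1.1]
finger_gap: 0.007
grasp_force: 1.0
```

Call:
jog_arm(plan=[[1, -0.7, 1.9, 0, 0], [1, -1.3, 3.8, 0, 0], [1, -2, 5.7, 0, 0], [1, -2.7, 7.5, 0, 0], [1, -3.4, 9.4, 0, 0]])

```text
t: 12.1
eef_pos: [0.5602, 0.1094, 0.0328]
orientation: [0.569, 0.822, 0.0, 0.0]
contact_force: [1.7, -1.3, 1.8]
finger_gap: 0.008
grasp_force: 1.0
```

Call:
jog_arm(plan=[[1, -0.7, 1.9, 0, 0], [1, -1.3, 3.8, 0, 0], [1, -2, 5.7, 0, 0], [1, -2.7, 7.5, 0, 0], [1, -3.4, 9.4, 0, 0]])

```text
t: 12.72
eef_pos: [0.5567, 0.1188, 0.0327]
orientation: [0.569, 0.822, -0.0, -0.0]
contact_force: [1.5, -1.9, 0.9]
finger_gap: 0.008
grasp_force: 1.0
```

Call:
jog_arm(plan=[[1, -0.7, 1.9, 0, 0], [1, -1.3, 3.8, 0, 0], [1, -2, 5.7, 0, 0], [1, -2.7, 7.5, 0, 0], [1, -3.4, 9.4, 0, 0]])

```text
t: 13.35
eef_pos: [0.5534, 0.1282, 0.0327]
orientation: [0.569, 0.822, -0.0, 0.0]
contact_force: [2.4, -1.7, 1.8]
finger_gap: 0.003
grasp_force: 1.0
```

Call:
jog_arm(plan=[[1, -0.7, 1.9, 0, 0], [1, -1.3, 3.8, 0, 0], [1, -2, 5.7, 0, 0], [1, -2.7, 7.5, 0, 0], [1, -3.4, 9.4, 0, 0]])

```text
t: 13.98
eef_pos: [0.5501, 0.1376, 0.0328]
orientation: [0.569, 0.822, 0.0, 0.0]
contact_force: [1.7, -2.4, 3.1]
finger_gap: 0.004
grasp_force: 1.9
```

Call:
jog_arm(plan=[[1, -0.7, 1.9, 0, 0], [1, -1.3, 3.8, 0, 0], [1, -2, 5.7, 0, 0], [1, -2.7, 7.5, 0, 0], [1, -3.4, 9.4, 0, 0]])

```text
t: 14.6
eef_pos: [0.5468, 0.1471, 0.0328]
orientation: [0.569, 0.822, 0.0, 0.0]
contact_force: [3.3, -3.3, 2.4]
finger_gap: 0.005
grasp_force: 1.9
```

Call:
jog_arm(plan=[[1, -0.7, 1.9, 0, 0], [1, -1.3, 3.8, 0, 0], [1, -2, 5.7, 0, 0], [1, -2.7, 7.5, 0, 0], [1, -3.4, 9.4, 0, 0]])

```text
t: 15.22
eef_pos: [0.5432, 0.1564, 0.0327]
orientation: [0.569, 0.822, 0.0, 0.0]
contact_force: [3.1, -3.5, 2.5]
finger_gap: 0.004
grasp_force: 1.9
```

```bash
python3 look.py w5
```

```text
15.225 [0.5432 0.1564 0.0327] [0.5695 0.822  0.     0.    ] [ 3.1366 -3.4875  2.4928] 0.02822884097268335
[275  57  51  26 433] [299.8  66.8] 300.5 69.0 25.773147583007812
[215 375 147  18 948] [292.  384.7] 288.0 384.0 73.06171417236328
```

View pics/w5.png

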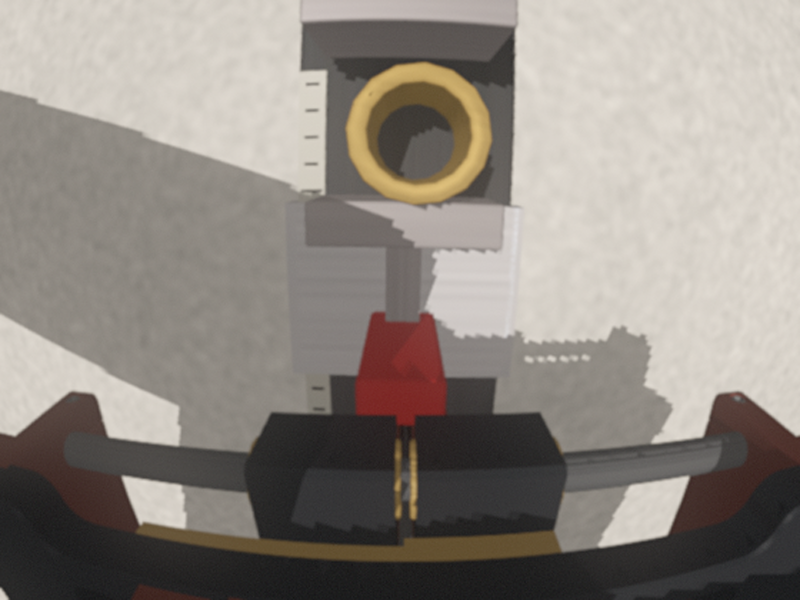

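The sleeve at (419,132) is upright and touches the moving jaw (edge row ~202). The fixed-jaw face edge is at row ~24, about 38 px or 10–14 mm ahead of the sleeve's edge at row 62. I'll creep from here.

Call:
jog_arm(plan=[[1, -0.5, 1.4, 0, 0], [1, -1, 2.8, 0, 0], [1, -1.5, 4.2, 0, 0], [1, -2, 5.6, 0, 0], [1, -2.3, 6.6, 0, 0]])

```text
t: 15.9
eef_pos: [0.5408, 0.163, 0.0327]
orientation: [0.569, 0.822, -0.0, -0.0]
contact_force: [2.3, -2.7, 3.1]
finger_gap: 0.005
grasp_force: 2.0
```

Call:
jog_arm(plan=[[1, -0.2, 0.5, 0, 0], [1, -0.3, 0.9, 0, 0], [1, -0.5, 1.4, 0, 0]])

```text
t: 16.27
eef_pos: [0.5403, 0.1643, 0.0327]
orientation: [0.57, 0.822, -0.0, -0.0]
contact_force: [3.1, -4.0, 2.5]
finger_gap: 0.005
grasp_force: 2.0
```

Call:
jog_arm(plan=[[1, -0.2, 0.5, 0, 0], [1, -0.3, 0.9, 0, 0]])

```text
t: 16.52
eef_pos: [0.54, 0.1652, 0.0327]
orientation: [0.569, 0.822, -0.0, -0.0]
contact_force: [3.1, -3.5, 2.6]
finger_gap: 0.004
grasp_force: 2.0
```

```bash
cat > gap.py <<'E'
from cell import r,grab_frame
from h import *
o=r.get_obs();f=grab_frame("wrist");cv2.imwrite(f"pics/g{int(o['t']*100)}.png",f["pixels"][:,:,::-1])
g=cv2.cvtColor(f["pixels"],cv2.COLOR_RGB2GRAY)[:,288:300].mean(1);print(o["t"],o["eef_pos"],o["contact_force"],g[10:60].round().astype(int).tolist())
hsv=cv2.cvtColor(f["pixels"],cv2.COLOR_RGB2HSV)
m=cv2.inRange(hsv,(15,110,110),(28,255,255));m[160:]=0;ys,xs=np.nonzero(m);print(xs.min(),xs.max(),ys.min(),ys.max())
E
python3 gap.py
```

```text
16.525 [0.54002976 0.16519185 0.03271993] [ 3.10214059 -3.52654149  2.59050182] [178, 177, 176, 177, 177, 177, 178, 178, 179, 180, 181, 182, 182, 184, 184, 185, 184, 183, 183, 183, 182, 184, 185, 185, 182, 168, 142, 109, 90, 87, 87, 87, 87, 95, 123, 154, 168, 173, 174, 174, 173, 172, 171, 169, 166, 162, 152, 127, 99, 87]
244 344 44 142
```

Call:
jog_arm(plan=[[1, -0.2, 0.5, 0, 0], [1, -0.3, 0.9, 0, 0], [1, -0.5, 1.4, 0, 0], [1, -0.6, 1.7, 0, 0]])

```text
t: 17.08
eef_pos: [0.5394, 0.1669, 0.0327]
orientation: [0.569, 0.822, -0.0, -0.0]
contact_force: [2.0, -3.4, 3.3]
finger_gap: 0.011
grasp_force: 2.0
```

```bash
python3 gap.py
```

```text
17.075 [0.53937839 0.16691596 0.03271312] [ 1.9808293  -3.41880616  3.26841508] [182, 181, 181, 179, 178, 177, 177, 177, 177, 177, 178, 178, 179, 180, 180, 182, 182, 183, 184, 184, 184, 184, 183, 183, 182, 183, 184, 185, 184, 176, 154, 121, 94, 92, 122, 154, 168, 172, 174, 174, 173, 171, 171, 169, 166, 163, 152, 127, 99, 87]
244 344 44 142
```

Call:
jog_arm(plan=[[1, -0.1, 0.4, 0, 0], [1, -0.3, 0.8, 0, 0], [1, -0.3, 0.8, 0, 0]])

```text
t: 17.5
eef_pos: [0.5391, 0.1677, 0.0327]
orientation: [0.569, 0.822, -0.0, -0.0]
contact_force: [2.3, -2.6, 1.5]
finger_gap: 0.007
grasp_force: 1.9
```

Call:
jog_arm(plan=[[1, -0.1, 0.3, 0, 0], [1, -0.1, 0.3, 0, 0]])

```text
t: 17.75
eef_pos: [0.5391, 0.1679, 0.0327]
orientation: [0.569, 0.822, -0.0, 0.0]
contact_force: [2.5, -4.3, 2.8]
finger_gap: 0.006
grasp_force: 2.3
```

```bash
python3 gap.py
```

```text
17.75 [0.53907605 0.16789848 0.03272397] [ 2.54026476 -4.26754865  2.78293792] [183, 182, 182, 182, 181, 180, 179, 178, 177, 177, 177, 178, 178, 178, 179, 180, 180, 182, 182, 183, 184, 184, 185, 184, 183, 183, 183, 183, 184, 185, 185, 182, 167, 139, 129, 151, 167, 172, 174, 174, 173, 172, 171, 169, 167, 163, 152, 128, 101, 88]
244 344 45 142
```

Call:
jog_arm(plan=[[1, -0.1, 0.2, 0, 0], [1, -0.1, 0.2, 0, 0]])

```text
t: 18.05
eef_pos: [0.5391, 0.1679, 0.0327]
orientation: [0.569, 0.822, -0.0, 0.0]
contact_force: [3.2, -4.9, 2.1]
finger_gap: 0.006
grasp_force: 2.8
```

Call:
jog_arm(plan=[[1, -0.1, 0.2, 0, 0], [1, -0.1, 0.2, 0, 0]])

```text
t: 18.3
eef_pos: [0.5391, 0.1679, 0.0328]
orientation: [0.569, 0.822, -0.0, 0.0]
contact_force: [3.6, -5.5, 2.9]
finger_gap: 0.003
grasp_force: 3.3
```

The arm no longer advances and the force is rising slightly, so both jaws touch the sleeve. I'll back off straight.

Call:
jog_arm(plan=[[1, 0.3, -1, 0, 0], [1, 1.7, -4.7, 0, 0], [1, 5, -14, 0, 0], [1, 8.5, -23.5, 10, 0], [1, 8.5, -23.5, 50, 0]])

```text
t: 18.92
eef_pos: [0.5459, 0.1435, 0.0818]
orientation: [0.57, 0.822, -0.002, -0.002]
contact_force: [0.4, 0.0, 0.1]
finger_gap: 0.004
grasp_force: 0.0
```

Call:
jog_arm(plan=[[1, 0, 0, 50, 0], [1, 0, 0, 70, 0], [1, 0, 0, 70, 0], [1, 0, 0, 70, 0]])

```text
t: 19.42
eef_pos: [0.5467, 0.1445, 0.1521]
orientation: [0.57, 0.822, -0.0, -0.001]
contact_force: [0.1, -0.7, 0.7]
finger_gap: 0.007
grasp_force: 0.0
```

Run:
```python
from cell import r, grab_frame
import cv2,numpy as np
print(r.get_obs()["t"],r.get_obs()["eef_pos"])
w=grab_frame("wrist")["pixels"][:230,170:420,::-1];t=grab_frame("scene")["pixels"][80:300,170:420,::-1]
cv2.imwrite("pics/fin.png",np.hstack([cv2.resize(w,(400,368)),cv2.resize(t,(400,368))]))
```

```text
19.425 [0.54670206 0.14451035 0.15205909]
```

View pics/fin.png

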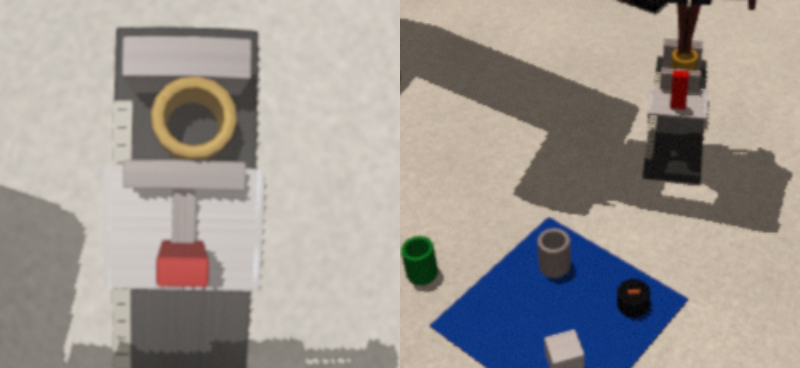

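The sleeve stands upright between the jaws, with its rim from (193,77) at the fixed face to (193,158) at the moving face. The steel sleeve is untouched at (555,252). I'll check the moving-jaw gap numerically.

Run:
```python
from cell import r, grab_frame
from h import *
np.set_printoptions(precision=4,suppress=True)
o=r.get_obs();f=grab_frame("wrist");p=f["pixels"]
for c in(288,291,294):print(p[44:54,c,2].tolist(),p[92:106,c].tolist())
th=np.radians(19.6);Y=np.array([-np.sin(th),np.cos(th),0])
q=lambda v,z:plane(f,291,v,z,o)@Y*1e3
print("fix",[q(v,.061) for v in(47.5,48.5)],"rim bottom",[q(v,.061) for v in(98,99)],"jaw",[q(v,.05) for v in(99.5,100.5)])
```

```text
[175, 175, 161, 130, 98, 97, 102, 102, 100, 97] [[194, 164, 104], [202, 172, 110], [198, 168, 107], [190, 160, 102], [179, 151, 96], [165, 137, 86], [139, 115, 75], [111, 93, 69], [125, 115, 106], [162, 153, 149], [177, 169, 165], [180, 173, 169], [180, 171, 167], [180, 172, 168]]
[173, 175, 162, 133, 103, 98, 101, 100, 99, 94] [[191, 161, 103], [203, 172, 109], [200, 171, 109], [192, 163, 104], [181, 153, 97], [166, 139, 88], [138, 113, 72], [109, 91, 66], [116, 106, 95], [151, 143, 139], [174, 166, 163], [180, 172, 168], [181, 172, 168], [180, 171, 167]]
[174, 173, 163, 135, 106, 98, 101, 102, 98, 94] [[196, 167, 106], [205, 175, 112], [200, 169, 108], [191, 161, 102], [180, 152, 96], [162, 134, 85], [132, 108, 70], [105, 88, 61], [101, 89, 74], [124, 116, 110], [156, 148, 145], [175, 167, 163], [180, 171, 168], [180, 171, 168]]
fix [np.float64(84.78344120549534), np.float64(84.000295127519)] rim bottom [np.float64(46.19766996832299), np.float64(45.44681129841623)] jaw [np.float64(45.665471624474876), np.float64(44.8810747508081)]
```

```bash
python3 -c "
from cell import r
print(r.finish_job())"
```

```text
the job is handed in; nothing more can be done
None
```

I stood the brass sleeve on the caliper bed about 2 mm from mid-gap, let go of it, and gently pushed the moving jaw by its red grip until it held the sleeve against the fixed jaw. The push peaked at about 7 N, the jaw gap then measured 40 mm to about half a millimetre, the steel sleeve was left alone, and I handed the job in at about 19.5 s.

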